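Unload the spacer bar onto the bench rack in order

ROBOT

A 6-joint arm with a two-finger parallel gripper is mounted at the origin on the work surface. World frame = base frame: x ahead of the robot, y to its left, z up, the work surface at z = 0. Lengths are in m, angles in rad, forces in N, time in s.
With the tool pointing down it reaches from about 0.2 to 0.875 m from the base axis. Payload 3.4 kg.
Tool frame: the origin (TCP) lies on the mounting face of the last link; the fingertips stand 199 mm ahead of it and the grasp point (between the pads) lies 180 mm ahead of it (robot.tips_ahead is the z of the fingertips in the tool frame, in m); z points along the fingers, y is the line along which they close (so a half turn about z gives the same grasp; the last joint's range is limited). The gripper opens to 94 mm and grips with 3 to 60 N. Pads are 16 mm wide; open, the fingers measure 119 mm over their backs; the gripper's body (75 mm by 177 mm) begins 78 mm behind the grasp point.
Start: joints at [1.163, 0.276, 1.505, -0, 1.361, -0.121], TCP at [0.163, 0.552, 0.405] pointing down, gripper open.
Joint ranges: [-2.89, 2.89], [-0.75, 2.08], [0.22, 2.7], [-1.18, 4.32], [0.11, 2.71], [-2.7, 2.7]. Speed limits (rad/s): [2.57, 2.57, 3.14, 3.14, 3.14, 3.14].

INTERFACE

Orientations are given as a 3x3 rotation matrix whose columns are the frame's x, y, z axes.
In Python, from cell import robot gives the robot as it stands.
- The arm moves only by the shell command python3 nudge.py 'ROWS'. ROWS is 1 to 8 rows, one to a line, with the numbers parted by commas; each row has 7 numbers: the finger opening in m, then dx, dy, dz in units of 5 mm, then a rotation vector rx, ry, rz in units of 0.1 rad; each row is the pose to reach, as a shift and turn from the pose commanded when the command began, along the tool's axes at that moment; what a row does not reach only later rows make up. A row lasts 1/10 s, in which the tool goes at most 0.05 m and 0.15 rad, less where a joint would pass 70% of its speed; a pose out of reach is approached as far as the arm can. The fingers move at their own pace and stop on an object; the grip force is fixed at half the most. Time passes only in rows, so rows that do not move let the fingers close. It prints the time, the measured TCP pose, the force, the opening and the grip force at its end. Input that does not fit is refused with a message, and nothing moves.
- robot.get_state(): the state, without advancing time (a new reading comes with each control period).
- robot.get_image(name): name is "side" or "top"; returns the picture (420x560x3 uint8, blue, green, red); there is no depth.
- robot.camera_model(name): a dict with "mtx" (3x3 intrinsics, pixels), "eye" and "orientation" of the camera in the world. Camera axes: x right, y down, z forward; pixel columns grow to the right and rows downward; lengths in m; the calibration is good to about 2 mm. A picture is of the moment at which its call begins. camera_model takes no time and is no camera call.
- robot.hand_in(): hands the job in; it is judged then, once.
The state is a dict: "t": time; "joints": joint angles; "qd": joint speeds; "effort": joint torques, N m; "position": TCP position; "orientation": TCP orientation; "force": force on the tool from outside, world axes, zero at the start; "ft_torque": the same for the moment, N m; "width": finger opening in m; "gripper_force": force on a finger pad.
Only numpy, scipy, OpenCV 4.12 (cv2) and the standard library are available. Lean on these libraries where they do the work, as an engineer would, in place of code of your own. Each camera call takes 0.05 s, during which the arm holds its last target. There are 200 camera calls.

TASK

The spacer rings on the bar are a machine set-up, so their order must be kept. Slide the stop collar off the free end of the bar and set it on its rim on the two dowels of the wooden rack, in the bay next to the red end block; then slide the three rings off one by one, as they come, and set each on its rim in the next bay, one to a bay. At the end the rack holds, counting from the red end, the collar and then the rings in the order in which they hung from the bar's free end, all released and at rest.

Things in the scene. Friction and masses are not known exactly. Their poses are not given: they have to be found in the camera images.
- stand: Fixed stand: wooden foot 110 x 250 x 12 mm (x, y, z) and a steel bar 10 mm thick along stand y, its axis 85 mm above the bench at x = 0. Only its +y end is held, by a dark post (36 x 24 mm, 104 mm tall, at y = +95 mm); it ends free at y = -105 mm, where things slide off towards -y. Origin: centre of the foot's underside, on the bench.
- collar: Stop collar, loose on the bar outside the rings (stand y about -85 mm): dark steel ring, 44 mm outside diameter, 18 mm wide, hole 22 mm, about 120 g, not clamped, slides freely. Origin: its centre, 6 mm below the bar's axis at the start; its hole runs along its own y axis, along the bar at the start (it may roll about it).
- ring_yellow: Yellow plastic spacer ring, 50 mm outside diameter, 24 mm wide, hole 26 mm, about 50 g, loose on the bar. The three rings hang in a random order at stand y = -45, 0 and +45 mm (within 3 mm). Origin: its centre, 8 mm below the bar's axis at the start; its hole runs along its own y axis (it may roll about it).
- ring_blue: Blue plastic spacer ring, 50 mm outside diameter, 24 mm wide, hole 26 mm, about 50 g, loose on the bar. The three rings hang in a random order at stand y = -45, 0 and +45 mm (within 3 mm). Origin: its centre, 8 mm below the bar's axis at the start; its hole runs along its own y axis (it may roll about it).
- ring_white: White plastic spacer ring, 50 mm outside diameter, 24 mm wide, hole 26 mm, about 50 g, loose on the bar. The three rings hang in a random order at stand y = -45, 0 and +45 mm (within 3 mm). Origin: its centre, 8 mm below the bar's axis at the start; its hole runs along its own y axis (it may roll about it).
- tab_yellow: Yellow flat strip 108 x 22 x 3 mm fixed across the stand's foot below the place where the yellow ring hangs at the start, so it keeps the record of the order. Never moved. Origin: centre of its underside, 12 mm above the bench; its axes are the stand's.
- tab_blue: Blue flat strip 108 x 22 x 3 mm fixed across the stand's foot below the place where the blue ring hangs at the start, so it keeps the record of the order. Never moved. Origin: centre of its underside, 12 mm above the bench; its axes are the stand's.
- tab_white: White flat strip 108 x 22 x 3 mm fixed across the stand's foot below the place where the white ring hangs at the start, so it keeps the record of the order. Never moved. Origin: centre of its underside, 12 mm above the bench; its axes are the stand's.
- rack: Fixed wooden rack: board 80 x 250 x 10 mm; two dowels along rack y (10 mm thick, axes at x = -11 and +11 mm, 15 mm up). 4 mm dividers at y = -52, 0, +52 (44 mm long in x, tops 34 mm up) make four bays, centres y = -78, -26, +26, +78 mm. A ring set on its rim on the dowels, hole along rack y, has its centre 43 mm above the bench (collar 40). Origin: centre of the underside, on the bench.
- end_red: Red block 50 x 14 x 34 mm fixed at one end of the rack, at rack y = +112 or -112 mm (differs from start to start; a grey block of that size is at the other end; tops 44 mm above the bench). The nearest bay's centre is 34 mm from it, the others 86, 138, 190 mm. Origin: centre of its underside, 10 mm above the bench; axes as the rack's.

How it is judged:
By the outcome, as a careful person would: the job done as asked, in the order asked, and still so for the second after the job is handed in, with the robot touching nothing.
It also fails if it takes over 104 s, if anything falls off the work surface, if the arm or the gripper's body presses on something with over 40 N, if the wrist force passes 120 N, or if a joint passes its speed limit or range.

## Working session

There is one attempt and no reset: what is moved stays moved. The work goes in short steps, Python scripts to look and compute and a shell command to move; the robot and the scene stay as the last step left them, time stands still between calls to the robot, and variables do not carry over. Pictures are saved under pics/ and viewed, at most 14 in all, crops included, and the job is handed in when it is done.

```bash
ls; mkdir -p pics; python3 - <<'E'
from cell import robot
import cv2
for n in("top","side"):
    cv2.imwrite(f"pics/{n}0.png",robot.get_image(n)); m=robot.camera_model(n); print(n,m)
s=robot.get_state();print(s['t'],s['position'],s['orientation'],s['width'])
E
```

```text
cell.py
nudge.py
pics
top {'mtx': array([[417.78991967,   0.        , 283.44097316],
       [  0.        , 417.78991967, 210.17895215],
       [  0.        ,   0.        ,   1.        ]]), 'eye': array([0.52391093, 0.02354253, 0.7327684 ]), 'orientation': array([[ 0.02617816, -0.99899873,  0.03628009],
       [-0.99863188, -0.02777749, -0.04430316],
       [ 0.04526657, -0.03507068, -0.99835915]])}
side {'mtx': array([[425.62710813,   0.        , 277.74555669],
       [  0.        , 425.62710813, 213.75412759],
       [  0.        ,   0.        ,   1.        ]]), 'eye': array([0.08974527, 0.52246217, 0.47244323]), 'orientation': array([[-0.7277614 , -0.32958581,  0.60144537],
       [-0.68561852,  0.37142545, -0.62607537],
       [-0.01704656, -0.86799558, -0.49627924]])}
0.1 [0.16258419 0.55134459 0.40391635] [[-9.59153633e-01  2.82884977e-01 -6.31307172e-04]
 [ 2.82885614e-01  9.59152556e-01 -1.45043852e-03]
 [ 1.95212621e-04 -1.56978109e-03 -9.99998749e-01]] 0.0941978675608742
```

View pics/top0.png

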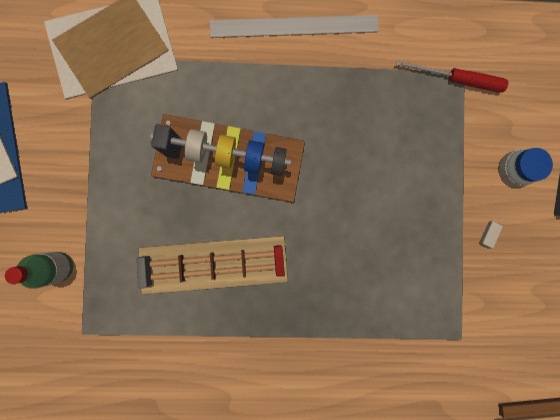

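View pics/side0.png

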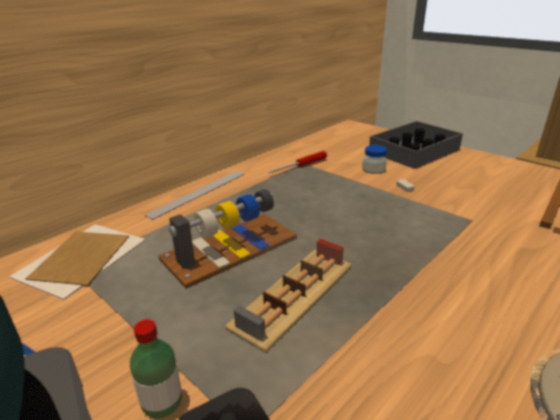

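```bash
cat > h.py <<'E'
from cell import robot
import cv2,numpy as np
def plane(n,px,z):
    m=robot.camera_model(n);px=np.atleast_2d(px).astype(float)
    d=np.c_[px,np.ones(len(px))]@np.linalg.inv(m['mtx']).T@np.array(m['orientation']).T
    e=np.array(m['eye']);return (e+d*((z-e[2])/d[:,2:]))[:,:2]
def proj(n,P):
    m=robot.camera_model(n);c=(np.atleast_2d(P)-m['eye'])@np.array(m['orientation'])@np.array(m['mtx']).T
    return c[:,:2]/c[:,2:]
E
python3 - <<'E'
from h import *
im=cv2.imread("pics/top0.png");hsv=cv2.cvtColor(im,cv2.COLOR_BGR2HSV)
m=((hsv[...,1]>75)&(hsv[...,2]>50)).astype(np.uint8)*255
for name,(x0,y0,x1,y1),z in(("stand",(140,105,315,210),.012),("rack",(125,228,300,305),.010)):
    r=np.zeros_like(m);r[y0:y1,x0:x1]=m[y0:y1,x0:x1]
    r=cv2.morphologyEx(r,cv2.MORPH_OPEN,np.ones((3,3)))
    cs=[c for c in cv2.findContours(r,0,cv2.CHAIN_APPROX_NONE)[0] if cv2.contourArea(c)>60]
    p=np.vstack(cs)[:,0]
    w=plane("top",p,z)
    R=cv2.minAreaRect((w*1000).astype(np.float32));print(name,R, cv2.boxPoints(R).round(0).tolist())
h,s,v=cv2.split(hsv)
def cen(mask,box):
    r=np.zeros_like(m);x0,y0,x1,y1=box;r[y0:y1,x0:x1]=mask[y0:y1,x0:x1]*255
    c=max(cv2.findContours(r,0,2)[0],key=cv2.contourArea);return cv2.minAreaRect(c)
B=(125,105,315,305)
for nm,mk,b,z in(("red",((h<6)|(h>174))&(s>150)&(v>60),(260,235,300,290),.044),("grey",(s<60)&(v<90),(134,245,152,295),.044),
  ("post",(s<70)&(v<75),(145,115,185,165),.104),("yel",(h>20)&(h<35)&(s>120)&(v>80),B,.095),("blue",(h>100)&(h<130)&(s>100),B,.095)):
    R=cen(mk,b);print(nm,R,plane("top",[R[0]],z))
p=plane("top",[[291,161]],.085);print("barend",p)
E
```

```text
stand ((638.0687866210938, 89.07534790039062), (249.42140197753906, 111.80818939208984), 81.20531463623047) [[564.0, -26.0], [674.0, -43.0], [712.0, 204.0], [602.0, 221.0]]
rack ((453.9731750488281, 109.273681640625), (80.60990905761719, 249.29087829589844), 6.018314838409424) [[401.0, 229.0], [427.0, -19.0], [507.0, -10.0], [481.0, 237.0]]
red ((278.7132263183594, 260.4847412109375), (29.56752586364746, 8.05091667175293), 85.91438293457031) [[ 0.46602351 -0.00141507]]
grey ((147.03179931640625, 270.0433654785156), (30.3629093170166, 11.730351448059082), 72.18110656738281) [[0.44583694 0.21144981]]
post ((166.8823699951172, 140.97059631347656), (30.316951751708984, 29.10427474975586), 14.03624439239502) [[0.64555402 0.17298465]]
yel ((224.50576782226562, 157.09408569335938), (20.417095184326172, 63.148956298828125), 10.539183616638184) [[0.62561917 0.08736313]]
blue ((252.092041015625, 162.24398803710938), (16.189132690429688, 62.162696838378906), 10.30484676361084) [[0.61911323 0.04515857]]
barend [[ 0.62455576 -0.01499548]]
```

```bash
cat >> h.py <<'E'
from scipy.spatial.transform import Rotation as Ro
SC,SU=np.array([.638,.089]),np.array([.1529,.988])
RC,RU=np.array([.454,.109]),np.array([-.1048,.9945])
def tgt(f,y,z,off=0):
    "delta in tool axes to put grasp point at frame f ('s'/'r'), along y, height z"
    C,U=(SC,SU) if f=='s' else (RC,RU)
    U=U/np.linalg.norm(U);X=np.r_[U,0];Z=np.array([0,0,-1.]);T=np.c_[X,np.cross(Z,X),Z]
    s=robot.get_state();R=np.array(s['orientation']);p=np.r_[C+y*U+off*np.array([U[1],-U[0]]),z]-.18*Z
    print(f,y,z,'d',(R.T@(p-s['position'])).round(4),'rv',Ro.from_matrix(R.T@T).as_rotvec().round(4),'t',round(s['t'],2),'w',round(s['width'],4),'F',np.round(s['force'],1),'g',round(s['gripper_force'],1))
E
python3 -c "
from h import *
tgt('s',-.085,.225)"
```

```text
s -0.085 0.225 d [-0.5981 -0.3932 -0.0006] rv [-1.4000e-03  1.0000e-03  1.4375e+00] t 0.1 w 0.0942 F [-0.1  0.1  0.4] g 0.0
```
Distance 0.716 → 15 rows. First command 8 rows target all. 45° of rotation. Go in two commands with helper between.

The manual's scale: shifts go in units of 5 mm and turns go in units of 0.1 rad. Converting my numbers, -0.33 m is -66, -0.29 m is -58, 1.2 rad is 12.

```bash
python3 nudge.py '0.094,-10,-6,0,0,0,1.5
0.094,-18,-12,0,0,0,3
0.094,-26,-17,0,0,0,4.5
0.094,-34,-22,0,0,0,6
0.094,-42,-28,0,0,0,7.5
0.094,-50,-33,0,0,0,9
0.094,-58,-38,0,0,0,10.5
0.094,-66,-43.4,0,0,0,12'; python3 -c "
from h import *
tgt('s',-.085,.225)"
```

```text
t: 0.9
position: [0.4186, 0.2484, 0.4045]
orientation: [[-0.078, 0.997, -0.0], [0.997, 0.078, 0.0], [0.0, -0.0, -1.0]]
force: [0.2, 0.5, -0.2]
width: 0.0942
gripper_force: 0.0
s -0.085 0.225 d [-0.2587  0.1868 -0.0006] rv [-2.000e-04 -3.000e-04  2.313e-01] t 0.9 w 0.0942 F [ 0.2  0.5 -0.2] g 0.0
```

In the tool's units: -0.259 m is -51.8, 0.187 m is 37.4, 0.231 rad is 2.31.

```bash
python3 nudge.py '0.094,-51.8,37.4,0,0,0,2.31
0.094,-51.8,37.4,0,0,0,2.31
0.094,-51.8,37.4,0,0,0,2.31
0.094,-51.8,37.4,0,0,0,2.31
0.094,-51.8,37.4,0,0,0,2.31
0.094,-51.8,37.4,0,0,0,2.31
0.094,-51.8,37.4,0,0,0,2.31
0.094,-51.8,37.4,0,0,0,2.31'; python3 -c "
from h import *
tgt('s',-.085,.079)
cv2.imwrite('pics/s1.png',cv2.resize(robot.get_image('side')[120:300,140:380],None,fx=3,fy=3))"
```

```text
t: 1.7
position: [0.6273, 0.0055, 0.4034]
orientation: [[0.15, 0.989, -0.001], [0.989, -0.15, -0.0], [-0.0, -0.001, -1.0]]
force: [-0.5, 0.1, 0.1]
width: 0.0941
gripper_force: 0.0
s -0.085 0.079 d [-0.0008 -0.002   0.1444] rv [-0.0013  0.0003  0.0032] t 1.7 w 0.0941 F [-0.5  0.1  0.1] g 0.0
```

View pics/s1.png

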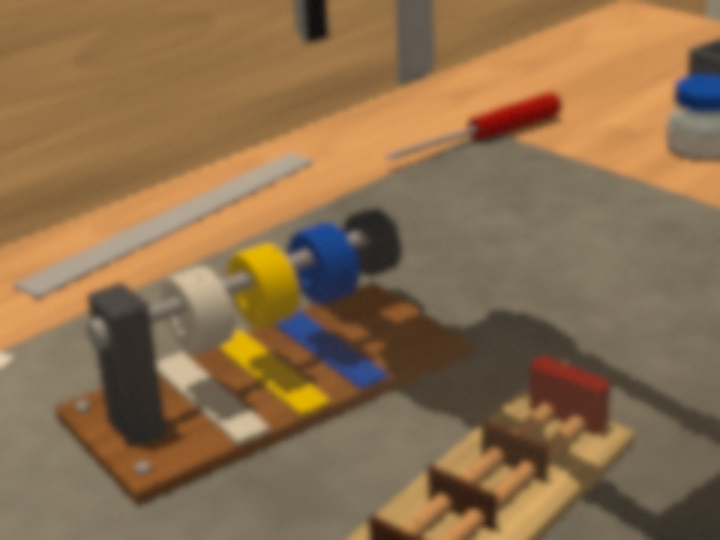

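```bash
python3 nudge.py '0.094,-0.2,-0.4,8,0,0,0.03
0.094,-0.2,-0.4,16,0,0,0.03
0.094,-0.2,-0.4,16,0,0,0.03'; python3 -c "
from h import *
for y,z in((-.085,.079),(-.045,.077),(0,.077),(.045,.077)): print(y,proj('side',np.r_[SC+y*SU,z]),(proj('side',np.r_[SC+y*SU,z])-[140,120])*3, proj('top',np.r_[SC+y*SU,z]))
tgt('s',-.085,.079)
cv2.imwrite('pics/s2.png',cv2.resize(robot.get_image('side')[100:280,160:400],None,fx=3,fy=3))"
```

```text
t: 2.05
position: [0.6202, 0.0091, 0.3197]
orientation: [[0.148, 0.989, -0.013], [0.989, -0.148, 0.002], [0.0, -0.013, -1.0]]
force: [-1.0, -0.2, 0.6]
width: 0.0941
gripper_force: 0.0
-0.085 [[263.5441471  200.04241349]] [[370.6324413  240.12724048]] [[278.06891704 160.87908092]]
-0.045 [[246.86153608 207.17135776]] [[320.58460825 261.51407329]] [[253.04519983 156.37986597]]
0 [[226.99968938 214.57995236]] [[260.99906813 283.73985709]] [[224.80054771 151.07408403]]
0.045 [[205.92114214 222.44238396]] [[197.76342642 307.32715189]] [[196.4073704 145.7404015]]
s -0.085 0.079 d [-0.0033  0.0062  0.0607] rv [-0.0128 -0.0002  0.0054] t 2.05 w 0.0941 F [-1.  -0.2  0.6] g 0.0
```

View pics/s2.png

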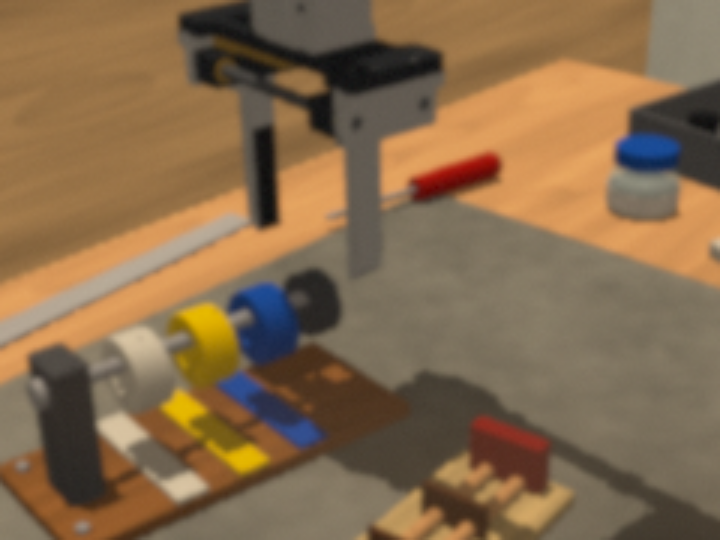

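In the tool's units: 0.03 m is 6.

```bash
python3 nudge.py '0.094,0,0,6,0,0,0
0.094,0,0,6,0,0,0
0.094,0,0,6,0,0,0
0.094,0,0,6,0,0,0'; python3 -c "
from h import *
tgt('s',-.085,.079)"
```

```text
t: 2.5
position: [0.6243, 0.0073, 0.2971]
orientation: [[0.149, 0.989, 0.004], [0.989, -0.149, -0.0], [0.0, 0.004, -1.0]]
force: [0.0, 0.2, 0.0]
width: 0.094
gripper_force: 0.0
s -0.085 0.079 d [-0.0022  0.0009  0.0381] rv [ 0.0038 -0.0004  0.0041] t 2.5 w 0.094 F [0.  0.2 0. ] g 0.0
```

In the tool's units: 0.038 m is 7.6, 0.02 m is 4, 0.004 rad is 0.04.

```bash
python3 nudge.py '0.094,-0.4,0.2,4,0,0,0.04
0.094,-0.4,0.2,7.6,0,0,0.04
0.094,-0.4,0.2,7.6,0,0,0.04
0.094,-0.4,0.2,7.6,0,0,0.04
0.094,-0.4,0.2,7.6,0,0,0.04'; python3 -c "
from h import *
tgt('s',-.085,.079)"
```

```text
t: 3.0
position: [0.6251, 0.0048, 0.2583]
orientation: [[0.153, 0.988, 0.003], [0.988, -0.153, -0.0], [0.0, 0.003, -1.0]]
force: [0.7, 0.6, -0.2]
width: 0.0943
gripper_force: 0.0
s -0.085 0.079 d [ 0.0002 -0.0001 -0.0007] rv [ 0.0029 -0.0003 -0.0004] t 3.0 w 0.0943 F [ 0.7  0.6 -0.2] g 0.0
```

Close, then lift 6 mm to centre the hole on the bar.

```bash
python3 nudge.py '0.03,0,0,0,0,0,0
0.03,0,0,0,0,0,0
0.03,0,0,0,0,0,0
0.03,0,0,0,0,0,0
0.03,0,0,0,0,0,0
0.03,0,0,0,0,0,0
0.03,0,0,0,0,0,0
0.03,0,0,0,0,0,0'; python3 nudge.py '0.03,0,0,-0.6,0,0,0
0.03,0,0,-1.2,0,0,0
0.03,0,0,-1.2,0,0,0
0.03,0,0,-1.2,0,0,0'; python3 -c "
from h import *
tgt('s',-.165,.085)"
```

```text
t: 3.8
position: [0.6245, 0.0048, 0.2566]
orientation: [[0.153, 0.988, 0.0], [0.988, -0.153, 0.0], [0.0, -0.0, -1.0]]
force: [-0.1, -0.3, -0.1]
width: 0.0427
gripper_force: 30.0
t: 4.2
position: [0.6244, 0.0048, 0.2628]
orientation: [[0.153, 0.988, 0.0], [0.988, -0.153, 0.0], [0.0, 0.0, -1.0]]
force: [0.2, -0.5, -0.4]
width: 0.0423
gripper_force: 30.0
s -0.165 0.085 d [-0.0798  0.0006 -0.0022] rv [ 0.0002 -0.0001 -0.0005] t 4.2 w 0.0423 F [ 0.2 -0.5 -0.4] g 30.0
```

```bash
python3 nudge.py '0.03,-2,0,0,0,0,0
0.03,-5,0,0,0,0,0
0.03,-8,0,0,0,0,0
0.03,-12,0,0,0,0,0
0.03,-16,0,0,0,0,0
0.03,-16,0,0,0,0,0'; python3 -c "
from h import *
tgt('s',-.165,.085)
tgt('r',-.078,.15)
cv2.imwrite('pics/s3.png',cv2.resize(robot.get_image('side')[130:280,180:380],None,fx=3,fy=3))"
```

```text
t: 4.8
position: [0.6117, -0.0775, 0.2626]
orientation: [[0.157, 0.988, -0.0], [0.988, -0.157, -0.001], [-0.001, -0.0, -1.0]]
force: [-0.0, -0.6, -0.8]
width: 0.0425
gripper_force: 30.0
s -0.165 0.085 d [ 0.0036  0.0005 -0.0024] rv [-0.0001  0.0012 -0.0039] t 4.8 w 0.0425 F [-0.  -0.6 -0.8] g 30.0
r -0.078 0.15 d [ 0.0841 -0.1647 -0.0675] rv [-2.000e-04  1.200e-03 -2.624e-01] t 4.8 w 0.0425 F [-0.  -0.6 -0.8] g 30.0
```

View pics/s3.png

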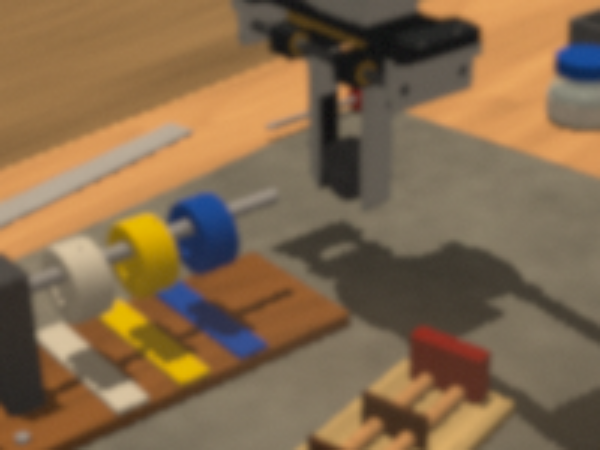

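```bash
python3 nudge.py '0.03,0,0,-8,0,0,0
0.03,6,-10,-13,0,0,-1
0.03,12,-18,-13.5,0,0,-2
0.03,16.8,-26,-13.5,0,0,-2.62
0.03,16.8,-33,-13.5,0,0,-2.62
0.03,16.8,-33,-13.5,0,0,-2.62
0.03,16.8,-33,-13.5,0,0,-2.62
0.03,16.8,-33,-13.5,0,0,-2.62'; python3 -c "
from h import *
tgt('r',-.078,.06)"
```

```text
t: 5.65
position: [0.4631, 0.034, 0.3306]
orientation: [[-0.108, 0.994, 0.002], [0.994, 0.108, 0.0], [-0.0, 0.002, -1.0]]
force: [1.7, 0.4, -1.2]
width: 0.0425
gripper_force: 30.0
r -0.078 0.06 d [-0.0025 -0.0014  0.0906] rv [0.0023 0.0002 0.003 ] t 5.65 w 0.0425 F [ 1.7  0.4 -1.2] g 30.0
```

```bash
python3 nudge.py '0.03,-0.5,-0.2,6,0,0,0.03
0.03,-0.5,-0.2,12,0,0,0.03
0.03,-0.5,-0.2,17.2,0,0,0.03
0.03,-0.5,-0.2,17.2,0,0,0.03
0.03,-0.5,-0.2,17.2,0,0,0.03
0.03,-0.5,-0.2,17.2,0,0,0.03'; python3 -c "
from h import *
tgt('r',-.078,.04)
cv2.imwrite('pics/s4.png',cv2.resize(robot.get_image('side')[220:350,220:380],None,fx=4,fy=4))"
```

```text
t: 6.25
position: [0.4627, 0.0312, 0.2453]
orientation: [[-0.104, 0.995, 0.003], [0.995, 0.104, -0.0], [-0.0, 0.003, -1.0]]
force: [0.4, 0.5, 0.2]
width: 0.0423
gripper_force: 30.0
r -0.078 0.04 d [ 0.0003 -0.0006  0.0252] rv [ 0.0027  0.0004 -0.0005] t 6.25 w 0.0423 F [0.4 0.5 0.2] g 30.0
```

View pics/s4.png

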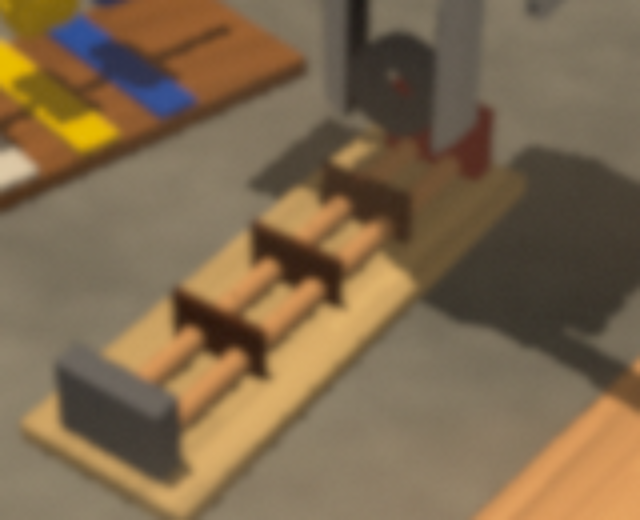

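```bash
python3 nudge.py '0.03,0,-0.1,2.4,0,0,0
0.03,0,-0.1,3.6,0,0,0
0.03,0,-0.1,4.2,0,0,0
0.03,0,-0.1,4.6,0,0,0
0.03,0,-0.1,4.6,0,0,0
0.03,0,-0.1,4.6,0,0,0'; python3 -c "
from h import *
print(proj('side',[.4627,.0312,.065]))
tgt('r',-.078,.04)"
```

```text
t: 6.9
position: [0.461, 0.0315, 0.2214]
orientation: [[-0.105, 0.994, 0.001], [0.994, 0.105, 0.0], [-0.0, 0.001, -1.0]]
force: [-0.4, -0.8, -1.7]
width: 0.0426
gripper_force: 30.0
[[319.68986239 241.74200514]]
r -0.078 0.04 d [-0.0002  0.0012  0.0014] rv [0.0006 0.     0.    ] t 6.9 w 0.0426 F [-0.4 -0.8 -1.7] g 30.0
```

```bash
python3 nudge.py '0.03,0,0.2,0.1,0,0,0
0.03,0,0.2,0.2,0,0,0
0.03,0,0.2,0.3,0,0,0
0.03,0,0.2,0.3,0,0,0'; python3 -c "
from h import *
tgt('r',-.078,.04)"
```

```text
t: 7.3
position: [0.4617, 0.0316, 0.2196]
orientation: [[-0.105, 0.994, -0.0], [0.994, 0.105, 0.0], [0.0, -0.0, -1.0]]
force: [-0.6, -0.1, -1.3]
width: 0.0424
gripper_force: 30.0
r -0.078 0.04 d [-0.0002  0.0004 -0.0004] rv [-0.0001 -0.0001  0.    ] t 7.3 w 0.0424 F [-0.6 -0.1 -1.3] g 30.0
```

In the tool's units: 0.0014 m is 0.28, 0.0007 m is 0.14.

```bash
python3 nudge.py '0.03,0,0,0.14,0,0,0
0.03,0,0,0.28,0,0,0
0.03,0,0,0.28,0,0,0
0.03,0,0,0.28,0,0,0'; python3 -c "
from h import *
tgt('r',-.078,.04)"
```

```text
t: 7.7
position: [0.4618, 0.0316, 0.2182]
orientation: [[-0.105, 0.994, -0.0], [0.994, 0.105, 0.0], [0.0, -0.0, -1.0]]
force: [0.0, 0.1, -0.2]
width: 0.0429
gripper_force: 30.0
r -0.078 0.04 d [-0.0002  0.0004 -0.0018] rv [-0.0001 -0.0001  0.    ] t 7.7 w 0.0429 F [ 0.   0.1 -0.2] g 30.0
```

In the tool's units: 0.0007 m is 0.14.

```bash
python3 nudge.py '0.03,0,0,0.14,0,0,0
0.03,0,0,0.14,0,0,0
0.05,0,0,0.14,0,0,0
0.07,0,0,0.14,0,0,0
0.08,0,0,0.14,0,0,0
0.08,0,0,0.14,0,0,0
0.08,0,0,0.14,0,0,0'; python3 nudge.py '0.08,0,0,-6,0,0,0
0.08,0,0,-14,0,0,0
0.08,0,0,-22,0,0,0
0.09,0,0,-26,0,0,0
0.09,0,0,-26,0,0,0';python3 -c "
from h import *
tgt('s',-.045,.17)
cv2.imwrite('pics/s5.png',np.vstack([cv2.resize(robot.get_image('side')[180:310,160:360],None,fx=3,fy=3)]))"
```

```text
t: 8.4
position: [0.4618, 0.0315, 0.2176]
orientation: [[-0.105, 0.994, 0.0], [0.994, 0.105, 0.0], [0.0, 0.0, -1.0]]
force: [0.3, 0.2, 0.2]
width: 0.078
gripper_force: 0.0
t: 8.9
position: [0.4627, 0.0315, 0.3506]
orientation: [[-0.105, 0.994, 0.007], [0.994, 0.105, -0.001], [-0.001, 0.007, -1.0]]
force: [0.2, 0.5, 0.1]
width: 0.0897
gripper_force: 0.0
s -0.045 0.17 d [-0.0047  0.1688  0.0018] rv [0.0073 0.0003 0.2586] t 8.9 w 0.0897 F [0.2 0.5 0.1] g 0.0
```

View pics/s5.png

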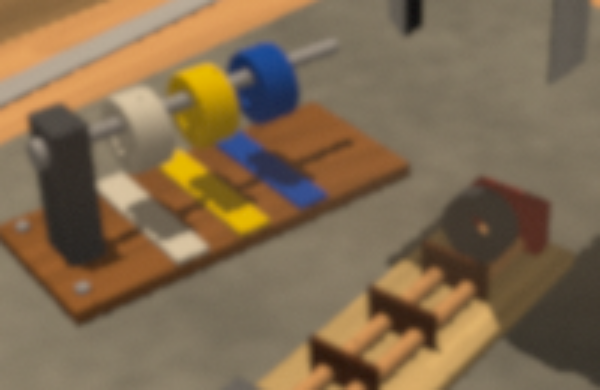

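In the tool's units: 0.04 m is 8, 0.168 m is 33.6, 0.258 rad is 2.58.

```bash
python3 nudge.py '0.092,0,8,0,0,0,1
0.092,-0.8,17,0,0,0,2
0.092,-0.94,26,0,0,0,2.58
0.092,-0.94,33.6,0,0,0,2.58
0.092,-0.94,33.6,0,0,0,2.58
0.092,-0.94,33.6,0,0,0,2.58
0.092,-0.94,33.6,0,0,0,2.58';python3 -c "
from h import *
tgt('s',-.045,.077)"
```

```text
t: 9.65
position: [0.628, 0.0444, 0.346]
orientation: [[0.152, 0.988, -0.004], [0.988, -0.152, 0.0], [-0.001, -0.004, -1.0]]
force: [-0.8, -0.3, 0.6]
width: 0.092
gripper_force: 0.0
s -0.045 0.077 d [0.0006 0.0034 0.0889] rv [-0.0041  0.0005  0.0006] t 9.65 w 0.092 F [-0.8 -0.3  0.6] g 0.0
```

In the tool's units: 0.089 m is 17.8, 0.06 m is 12.

```bash
python3 nudge.py '0.092,0.1,0.4,6,0,0,0
0.092,0.1,0.4,12,0,0,0
0.092,0.1,0.4,17.8,0,0,0
0.092,0.1,0.4,17.8,0,0,0
0.092,0.1,0.4,17.8,0,0,0
0.092,0.1,0.4,17.8,0,0,0';python3 -c "
from h import *
tgt('s',-.045,.077)"
```

```text
t: 10.25
position: [0.6316, 0.0446, 0.2605]
orientation: [[0.152, 0.988, 0.003], [0.988, -0.152, -0.0], [0.0, 0.003, -1.0]]
force: [1.0, 0.6, 0.6]
width: 0.0919
gripper_force: 0.0
s -0.045 0.077 d [-0.0002 -0.0005  0.0035] rv [ 0.003  -0.0005  0.0005] t 10.25 w 0.0919 F [1.  0.6 0.6] g 0.0
```

In the tool's units: 0.003 m is 0.6.

```bash
python3 nudge.py '0.06,0,0,0.6,0,0,0
0.03,0,0,0.6,0,0,0
0.03,0,0,0.6,0,0,0
0.03,0,0,0.6,0,0,0
0.03,0,0,0.6,0,0,0
0.03,0,0,0.6,0,0,0
0.03,0,0,0.6,0,0,0
0.03,0,0,0.6,0,0,0'; python3 -c "
from h import *
tgt('s',-.045,.077)"; python3 nudge.py '0.03,0,0,-0.8,0,0,0
0.03,0,0,-1.6,0,0,0
0.03,0,0,-1.6,0,0,0
0.03,0,0,-1.6,0,0,0'; python3 -c "
from h import *
tgt('s',-.165,.085)"
```

```text
t: 11.05
position: [0.6314, 0.0447, 0.2556]
orientation: [[0.152, 0.988, -0.0], [0.988, -0.152, 0.0], [0.0, -0.0, -1.0]]
force: [0.7, -0.2, 0.4]
width: 0.0491
gripper_force: 30.0
s -0.045 0.077 d [-0.0002 -0.0003 -0.0014] rv [-0.     -0.0001  0.0005] t 11.05 w 0.0491 F [ 0.7 -0.2  0.4] g 30.0
t: 11.45
position: [0.6315, 0.0447, 0.2638]
orientation: [[0.152, 0.988, 0.0], [0.988, -0.152, 0.0], [0.0, 0.0, -1.0]]
force: [-0.4, 0.5, -0.5]
width: 0.0486
gripper_force: 30.0
s -0.165 0.085 d [-0.1202 -0.0004 -0.0012] rv [ 0.0004 -0.0002  0.0005] t 11.45 w 0.0486 F [-0.4  0.5 -0.5] g 30.0
```

In the tool's units: -0.12 m is -24, -0.11 m is -22.

```bash
python3 nudge.py '0.03,-2,0,0,0,0,0
0.03,-6,0,0,0,0,0
0.03,-10,0,0,0,0,0
0.03,-14,0,0,0,0,0
0.03,-18,0,0,0,0,0
0.03,-22,0,0,0,0,0
0.03,-24,0,0,0,0,0
0.03,-24,0,0,0,0,0'; python3 -c "
from h import *
tgt('s',-.165,.085)
tgt('r',-.026,.15)"
```

```text
t: 12.25
position: [0.6129, -0.0754, 0.2635]
orientation: [[0.154, 0.988, -0.0], [0.988, -0.154, -0.0], [-0.0, -0.0, -1.0]]
force: [-0.9, 0.5, -1.2]
width: 0.0485
gripper_force: 30.0
s -0.165 0.085 d [ 0.0013 -0.0003 -0.0015] rv [-0.0002  0.0002 -0.0016] t 12.25 w 0.0485 F [-0.9  0.5 -1.2] g 30.0
r -0.026 0.15 d [ 0.1325 -0.1788 -0.0665] rv [-2.000e-04  1.000e-04 -2.601e-01] t 12.25 w 0.0485 F [-0.9  0.5 -1.2] g 30.0
```

In the tool's units: -0.09 m is -18, -0.0665 m is -13.3, -0.26 rad is -2.6.

```bash
python3 nudge.py '0.03,0,0,-8,0,0,0
0.03,2,-4,-13.2,0,0,-1
0.03,8,-11,-13.3,0,0,-2
0.03,14,-18,-13.3,0,0,-2.6
0.03,20,-26,-13.3,0,0,-2.6
0.03,26.5,-33,-13.3,0,0,-2.6
0.03,26.5,-35.76,-13.3,0,0,-2.6
0.03,26.5,-35.76,-13.3,0,0,-2.6'; python3 -c "
from h import *
tgt('r',-.026,.066)"
```

```text
t: 13.05
position: [0.4546, 0.0855, 0.3303]
orientation: [[-0.11, 0.994, -0.001], [0.994, 0.11, 0.0], [0.0, -0.001, -1.0]]
force: [0.6, -0.3, -0.4]
width: 0.0486
gripper_force: 30.0
r -0.026 0.066 d [-0.0026  0.002   0.0843] rv [-0.0007 -0.0001  0.0053] t 13.05 w 0.0486 F [ 0.6 -0.3 -0.4] g 30.0
```

In the tool's units: 0.084 m is 16.8, 0.06 m is 12, 0.003 rad is 0.03.

```bash
python3 nudge.py '0.03,-0.4,0.2,6,0,0,0.03
0.03,-0.4,0.2,12,0,0,0.03
0.03,-0.4,0.2,16.8,0,0,0.03
0.03,-0.4,0.2,16.8,0,0,0.03
0.03,-0.4,0.2,16.8,0,0,0.03
0.03,-0.4,0.2,16.8,0,0,0.03'; python3 -c "
from h import *
tgt('r',-.026,.0416)"
```

```text
t: 13.65
position: [0.4592, 0.082, 0.2472]
orientation: [[-0.103, 0.995, 0.003], [0.995, 0.103, 0.0], [-0.0, 0.003, -1.0]]
force: [0.2, 0.7, -0.1]
width: 0.0484
gripper_force: 30.0
r -0.026 0.0416 d [ 0.0014 -0.0024  0.0256] rv [ 0.0029  0.0002 -0.0016] t 13.65 w 0.0484 F [ 0.2  0.7 -0.1] g 30.0
```

In the tool's units: -0.001 m is -0.2, 0.001 m is 0.2.

```bash
python3 nudge.py '0.03,0.2,-0.2,2.4,0,0,0
0.03,0.2,-0.2,3.6,0,0,0
0.03,0.2,-0.2,4.2,0,0,0
0.03,0.2,-0.2,4.4,0,0,0
0.03,0.2,-0.2,4.4,0,0,0
0.03,0.2,-0.2,4.4,0,0,0'; python3 -c "
from h import *
tgt('r',-.026,.0416)"
```

```text
t: 14.25
position: [0.4569, 0.0833, 0.2244]
orientation: [[-0.104, 0.995, 0.001], [0.995, 0.104, 0.0], [-0.0, 0.001, -1.0]]
force: [-0.7, 0.1, -1.0]
width: 0.0485
gripper_force: 30.0
r -0.026 0.0416 d [-0.0001 -0.0002  0.0028] rv [ 0.0008  0.     -0.001 ] t 14.25 w 0.0485 F [-0.7  0.1 -1. ] g 30.0
```

```bash
python3 nudge.py '0.03,0,0,0.2,0,0,0
0.03,0,0,0.4,0,0,0
0.03,0,0,0.5,0,0,0
0.03,0,0,0.5,0,0,0
0.03,0,0,0.5,0,0,0'; python3 -c "
from h import *
tgt('r',-.026,.0416)"
```

```text
t: 14.75
position: [0.4567, 0.0833, 0.2215]
orientation: [[-0.104, 0.995, -0.0], [0.995, 0.104, 0.0], [0.0, -0.0, -1.0]]
force: [-0.2, -0.5, -1.1]
width: 0.0485
gripper_force: 30.0
r -0.026 0.0416 d [-0.0001  0.     -0.0001] rv [-0.     -0.0001 -0.001 ] t 14.75 w 0.0485 F [-0.2 -0.5 -1.1] g 30.0
```

```bash
python3 nudge.py '0.03,0,0,0.16,0,0,0
0.03,0,0,0.16,0,0,0
0.03,0,0,0.16,0,0,0'; python3 nudge.py '0.055,0,0,0,0,0,0
0.07,0,0,0,0,0,0
0.08,0,0,0,0,0,0
0.08,0,0,0,0,0,0
0.08,0,0,0,0,0,0'; python3 nudge.py '0.08,0,0,-6,0,0,0
0.08,0,0,-14,0,0,0
0.08,0,0,-22,0,0,0
0.092,0,0,-26,0,0,0
0.092,0,0,-26,0,0,0';python3 -c "
from h import *
tgt('s',0,.17)
cv2.imwrite('pics/s6.png',np.vstack([cv2.resize(robot.get_image('side')[180:310,160:360],None,fx=3,fy=3)]))"
```

```text
t: 15.05
position: [0.4567, 0.0833, 0.2213]
orientation: [[-0.104, 0.995, 0.0], [0.995, 0.104, 0.0], [0.0, 0.0, -1.0]]
force: [-2.0, 0.4, 6.1]
width: 0.0484
gripper_force: 30.0
t: 15.55
position: [0.4567, 0.0833, 0.2207]
orientation: [[-0.104, 0.995, -0.0], [0.995, 0.104, 0.0], [0.0, -0.0, -1.0]]
force: [-0.4, -0.4, 0.3]
width: 0.0792
gripper_force: 0.0
t: 16.05
position: [0.4576, 0.0834, 0.3537]
orientation: [[-0.104, 0.995, 0.007], [0.995, 0.104, 0.0], [-0.0, 0.007, -1.0]]
force: [-0.2, 0.7, 0.4]
width: 0.0908
gripper_force: 0.0
s 0 0.17 d [-0.0131  0.1799  0.005 ] rv [ 0.0072 -0.0005  0.2576] t 16.05 w 0.0908 F [-0.2  0.7  0.4] g 0.0
```

View pics/s6.png

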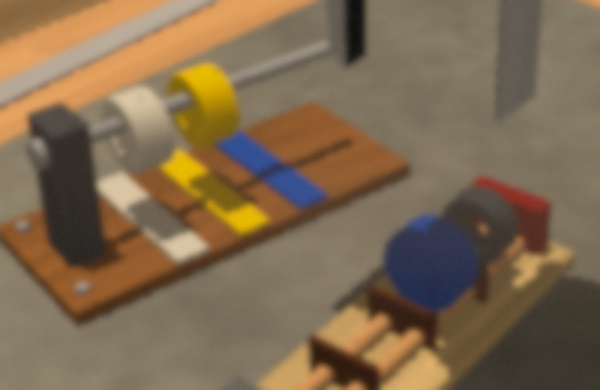

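In the tool's units: 0.179 m is 35.8, 0.17 m is 34, 0.257 rad is 2.57.

```bash
python3 nudge.py '0.092,0,8,0,0,0,1
0.092,-0.8,17,0,0,0,2
0.092,-2,26,0,0,0,2.57
0.092,-2.6,34,0,0,0,2.57
0.092,-2.6,35.8,0,0,0,2.57
0.092,-2.6,35.8,0,0,0,2.57
0.092,-2.6,35.8,0,0,0,2.57
0.092,-2.6,35.8,0,0,0,2.57';python3 -c "
from h import *
tgt('s',0,.077)"
```

```text
t: 16.9
position: [0.6345, 0.089, 0.3503]
orientation: [[0.152, 0.988, -0.002], [0.988, -0.152, 0.0], [-0.0, -0.002, -1.0]]
force: [1.0, 0.9, -0.3]
width: 0.0919
gripper_force: 0.0
s 0 0.077 d [0.0005 0.0037 0.0933] rv [-0.0022  0.0003  0.0008] t 16.9 w 0.0919 F [ 1.   0.9 -0.3] g 0.0
```

```bash
python3 nudge.py '0.092,0.1,0.5,6,0,0,0
0.092,0.1,0.5,12,0,0,0
0.092,0.1,0.5,17.9,0,0,0
0.092,0.1,0.5,18.5,0,0,0
0.092,0.1,0.5,18.5,0,0,0
0.092,0.1,0.5,18.5,0,0,0
0.092,0.1,0.5,18.5,0,0,0';python3 -c "
from h import *
tgt('s',0,.077)"
```

```text
t: 17.6
position: [0.6391, 0.0891, 0.2604]
orientation: [[0.152, 0.988, 0.004], [0.988, -0.152, 0.0], [0.001, 0.004, -1.0]]
force: [-0.2, 0.4, -0.0]
width: 0.0923
gripper_force: 0.0
s 0 0.077 d [-0.0003 -0.0011  0.0034] rv [ 0.0036 -0.0008  0.0006] t 17.6 w 0.0923 F [-0.2  0.4 -0. ] g 0.0
```

In the tool's units: 0.002 m is 0.4.

```bash
python3 nudge.py '0.06,0,0,0.4,0,0,0
0.03,0,0,0.4,0,0,0
0.03,0,0,0.4,0,0,0
0.03,0,0,0.4,0,0,0
0.03,0,0,0.4,0,0,0
0.03,0,0,0.4,0,0,0
0.03,0,0,0.4,0,0,0
0.03,0,0,0.4,0,0,0'; python3 -c "
from h import *
tgt('s',0,.077)"; python3 nudge.py '0.03,0,0,-0.8,0,0,0
0.03,0,0,-1.6,0,0,0
0.03,0,0,-1.6,0,0,0
0.03,0,0,-1.6,0,0,0'; python3 -c "
from h import *
tgt('s',-.165,.085)"
```

```text
t: 18.4
position: [0.6386, 0.089, 0.2562]
orientation: [[0.152, 0.988, -0.0], [0.988, -0.152, 0.0], [0.0, -0.0, -1.0]]
force: [0.0, 0.2, 0.1]
width: 0.0485
gripper_force: 30.0
s 0 0.077 d [-0.0001 -0.0006 -0.0008] rv [-0.0001 -0.0001  0.0005] t 18.4 w 0.0485 F [0.  0.2 0.1] g 30.0
t: 18.8
position: [0.6387, 0.089, 0.2646]
orientation: [[0.152, 0.988, 0.001], [0.988, -0.152, 0.0], [0.0, 0.001, -1.0]]
force: [-0.1, 0.2, -0.2]
width: 0.0486
gripper_force: 30.0
s -0.165 0.085 d [-0.1651 -0.0008 -0.0005] rv [ 0.0006 -0.0002  0.0005] t 18.8 w 0.0486 F [-0.1  0.2 -0.2] g 30.0
```

Release height for yellow: grasp point 0.0422.

In the tool's units: -0.165 m is -33, -0.14 m is -28.

```bash
python3 nudge.py '0.03,-3,0,0,0,0,0
0.03,-8,0,0,0,0,0
0.03,-13,0,0,0,0,0
0.03,-18,0,0,0,0,0
0.03,-23,0,0,0,0,0
0.03,-28,0,0,0,0,0
0.03,-33,0,0,0,0,0
0.03,-33,0,0,0,0,0'; python3 -c "
from h import *
tgt('s',-.165,.085)
tgt('r',.026,.15)"
```

```text
t: 19.6
position: [0.6128, -0.0775, 0.2641]
orientation: [[0.156, 0.988, -0.001], [0.988, -0.156, -0.002], [-0.002, -0.0, -1.0]]
force: [0.5, 1.4, -1.5]
width: 0.0482
gripper_force: 30.0
s -0.165 0.085 d [ 0.0034 -0.0005 -0.0009] rv [-0.0004  0.0016 -0.0028] t 19.6 w 0.0482 F [ 0.5  1.4 -1.5] g 30.0
r 0.026 0.15 d [ 0.1846 -0.1926 -0.0661] rv [-0.0006  0.0016 -0.2613] t 19.6 w 0.0482 F [ 0.5  1.4 -1.5] g 30.0
```

In the tool's units: -0.125 m is -25, -0.09 m is -18, -0.26 rad is -2.6.

```bash
python3 nudge.py '0.03,0,0,-9,0,0,0
0.03,2,-4,-13.2,0,0,-1
0.03,9,-11,-13.2,0,0,-2
0.03,16,-18,-13.2,0,0,-2.6
0.03,23,-25,-13.2,0,0,-2.6
0.03,30,-32,-13.2,0,0,-2.6
0.03,36.4,-38.4,-13.2,0,0,-2.6
0.03,36.4,-38.4,-13.2,0,0,-2.6'; python3 nudge.py '0.03,0,0,0,0,0,0
0.03,0,0,0,0,0,0
0.03,0,0,0,0,0,0'; python3 -c "
from h import *
tgt('r',.026,.066)"
```

```text
t: 20.4
position: [0.4473, 0.1384, 0.3302]
orientation: [[-0.112, 0.994, -0.003], [0.994, 0.112, 0.002], [0.002, -0.003, -1.0]]
force: [0.2, -0.6, -0.1]
width: 0.0487
gripper_force: 30.0
t: 20.7
position: [0.4524, 0.1343, 0.3303]
orientation: [[-0.105, 0.994, 0.0], [0.994, 0.105, -0.0], [-0.0, 0.0, -1.0]]
force: [0.3, 0.2, -1.0]
width: 0.0485
gripper_force: 30.0
r 0.026 0.066 d [ 0.0007 -0.0011  0.0843] rv [0.0005 0.0002 0.0005] t 20.7 w 0.0485 F [ 0.3  0.2 -1. ] g 30.0
```

```bash
python3 nudge.py '0.03,0.14,-0.2,6,0,0,0
0.03,0.14,-0.2,12,0,0,0
0.03,0.14,-0.2,16.8,0,0,0
0.03,0.14,-0.2,19.2,0,0,0
0.03,0.14,-0.2,20.8,0,0,0
0.03,0.14,-0.2,20.8,0,0,0
0.03,0.14,-0.2,20.8,0,0,0
0.03,0.14,-0.2,20.8,0,0,0'; python3 -c "
from h import *
tgt('r',.026,.0422)"
```

```text
t: 21.5
position: [0.451, 0.1356, 0.227]
orientation: [[-0.106, 0.994, 0.002], [0.994, 0.106, 0.0], [0.0, 0.002, -1.0]]
force: [0.2, 1.0, -0.4]
width: 0.0483
gripper_force: 30.0
r 0.026 0.0422 d [-0.0008  0.0002  0.0048] rv [ 0.0018 -0.0002  0.0015] t 21.5 w 0.0483 F [ 0.2  1.  -0.4] g 30.0
```

```bash
python3 nudge.py '0.03,-0.16,0,0.4,0,0,0.01
0.03,-0.16,0,0.6,0,0,0.01
0.03,-0.16,0,0.8,0,0,0.01
0.03,-0.16,0,0.8,0,0,0.01
0.03,-0.16,0,0.8,0,0,0.01'; python3 -c "
from h import *
tgt('r',.026,.0422)"
```

```text
t: 22.0
position: [0.4505, 0.135, 0.2223]
orientation: [[-0.106, 0.994, 0.0], [0.994, 0.106, 0.0], [0.0, 0.0, -1.0]]
force: [0.4, 0.2, -0.3]
width: 0.0485
gripper_force: 30.0
r 0.026 0.0422 d [-0.0002  0.0008  0.0001] rv [ 0.0001 -0.0001  0.0011] t 22.0 w 0.0485 F [ 0.4  0.2 -0.3] g 30.0
```

In the tool's units: 0.0008 m is 0.16, 0.0006 m is 0.12.

```bash
python3 nudge.py '0.03,0,0.16,0.12,0,0,0
0.03,0,0.16,0.12,0,0,0
0.03,0,0.16,0.12,0,0,0'; python3 nudge.py '0.055,0,0,0,0,0,0
0.07,0,0,0,0,0,0
0.08,0,0,0,0,0,0
0.08,0,0,0,0,0,0
0.08,0,0,0,0,0,0'; python3 nudge.py '0.08,0,0,-6,0,0,0
0.08,0,0,-14,0,0,0
0.08,0,0,-22,0,0,0
0.092,0,0,-26,0,0,0
0.092,0,0,-26,0,0,0';python3 -c "
from h import *
tgt('s',.045,.17)
cv2.imwrite('pics/s7.png',np.vstack([cv2.resize(robot.get_image('side')[180:330,160:360],None,fx=3,fy=3)]))"
```

```text
t: 22.3
position: [0.4512, 0.135, 0.2218]
orientation: [[-0.106, 0.994, -0.0], [0.994, 0.106, 0.0], [0.0, -0.0, -1.0]]
force: [-1.3, -0.7, 2.2]
width: 0.0487
gripper_force: 30.0
t: 22.8
position: [0.4513, 0.135, 0.2216]
orientation: [[-0.106, 0.994, 0.0], [0.994, 0.106, 0.0], [0.0, 0.0, -1.0]]
force: [-0.2, 0.2, 0.3]
width: 0.0797
gripper_force: 0.0
t: 23.3
position: [0.4522, 0.1351, 0.3547]
orientation: [[-0.106, 0.994, 0.007], [0.994, 0.106, 0.001], [0.0, 0.007, -1.0]]
force: [0.3, -0.1, 0.2]
width: 0.091
gripper_force: 0.0
s 0.045 0.17 d [-0.0221  0.1914  0.0061] rv [ 0.0073 -0.0013  0.2596] t 23.3 w 0.091 F [ 0.3 -0.1  0.2] g 0.0
```

View pics/s7.png

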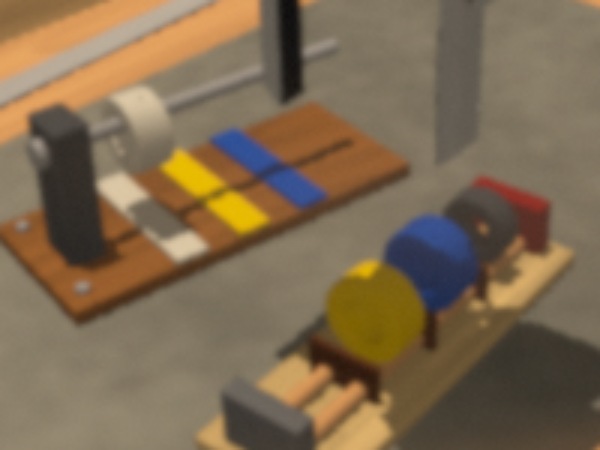

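In the tool's units: 0.1905 m is 38.1, 0.17 m is 34, 0.258 rad is 2.58.

```bash
python3 nudge.py '0.092,0,8,0,0,0,1
0.092,-1.4,17,0,0,0,2
0.092,-3,26,0,0,0,2.58
0.092,-4.4,34,0,0,0,2.58
0.092,-4.4,38.1,0,0,0,2.58
0.092,-4.4,38.1,0,0,0,2.58
0.092,-4.4,38.1,0,0,0,2.58
0.092,-4.4,38.1,0,0,0,2.58';python3 -c "
from h import *
tgt('s',.045,.077)"
```

```text
t: 24.15
position: [0.6417, 0.1333, 0.3505]
orientation: [[0.151, 0.989, -0.003], [0.989, -0.151, -0.0], [-0.001, -0.003, -1.0]]
force: [-0.1, -0.3, -0.7]
width: 0.0923
gripper_force: 0.0
s 0.045 0.077 d [0.0007 0.0034 0.0935] rv [-0.0032  0.0007  0.0019] t 24.15 w 0.0923 F [-0.1 -0.3 -0.7] g 0.0
```

```bash
python3 nudge.py '0.092,0.1,0.3,6,0,0,0.01
0.092,0.1,0.3,12,0,0,0.01
0.092,0.1,0.3,17.9,0,0,0.01
0.092,0.1,0.3,18.6,0,0,0.01
0.092,0.1,0.3,18.6,0,0,0.01
0.092,0.1,0.3,18.6,0,0,0.01
0.092,0.1,0.3,18.6,0,0,0.01';python3 -c "
from h import *
tgt('s',.045,.077)"
```

```text
t: 24.85
position: [0.6451, 0.1337, 0.2608]
orientation: [[0.152, 0.988, 0.004], [0.988, -0.152, 0.0], [0.001, 0.003, -1.0]]
force: [-0.2, 0.5, 0.6]
width: 0.0921
gripper_force: 0.0
s 0.045 0.077 d [-0.0002 -0.0002  0.0038] rv [ 0.0035 -0.001   0.0006] t 24.85 w 0.0921 F [-0.2  0.5  0.6] g 0.0
```

```bash
python3 nudge.py '0.06,0,0,0.4,0,0,0
0.03,0,0,0.4,0,0,0
0.03,0,0,0.4,0,0,0
0.03,0,0,0.4,0,0,0
0.03,0,0,0.4,0,0,0
0.03,0,0,0.4,0,0,0
0.03,0,0,0.4,0,0,0
0.03,0,0,0.4,0,0,0'; python3 -c "
from h import *
tgt('s',.045,.077)"; python3 nudge.py '0.03,0,0,-0.8,0,0,0
0.03,0,0,-1.6,0,0,0
0.03,0,0,-1.6,0,0,0
0.03,0,0,-1.6,0,0,0'; python3 -c "
from h import *
tgt('s',-.165,.085)"
```

```text
t: 25.65
position: [0.6446, 0.1335, 0.2566]
orientation: [[0.152, 0.988, 0.0], [0.988, -0.152, 0.0], [0.0, 0.0, -1.0]]
force: [-0.5, -0.0, -0.4]
width: 0.0482
gripper_force: 30.0
s 0.045 0.077 d [-0.      0.0003 -0.0004] rv [ 0.     -0.0001  0.0005] t 25.65 w 0.0482 F [-0.5 -0.  -0.4] g 30.0
t: 26.05
position: [0.6446, 0.1336, 0.265]
orientation: [[0.152, 0.988, 0.001], [0.988, -0.152, 0.0], [0.0, 0.0, -1.0]]
force: [-0.7, 0.3, -0.8]
width: 0.0487
gripper_force: 30.0
s -0.165 0.085 d [-2.101e-01  1.000e-04 -1.000e-04] rv [ 0.0005 -0.0002  0.0006] t 26.05 w 0.0487 F [-0.7  0.3 -0.8] g 30.0
```

Release height for white: 0.0426.

In the tool's units: -0.21 m is -42, -0.195 m is -39.

```bash
python3 nudge.py '0.03,-3,0,0,0,0,0
0.03,-9,0,0,0,0,0
0.03,-15,0,0,0,0,0
0.03,-21,0,0,0,0,0
0.03,-27,0,0,0,0,0
0.03,-33,0,0,0,0,0
0.03,-39,0,0,0,0,0
0.03,-42,0,0,0,0,0'; python3 -c "
from h import *
tgt('s',-.165,.085)"; python3 nudge.py '0.03,0,0,0,0,0,0
0.03,0,0,-7,0,0,0
0.03,0,0,-13.2,0,0,0
0.03,0,0,-13.2,0,0,0'; python3 -c "
from h import *
tgt('r',.078,.15)"
```

```text
t: 26.85
position: [0.6117, -0.0769, 0.2646]
orientation: [[0.155, 0.988, -0.001], [0.988, -0.155, -0.001], [-0.001, -0.0, -1.0]]
force: [-0.3, 0.2, -0.2]
width: 0.0485
gripper_force: 30.0
s -0.165 0.085 d [ 0.003   0.0006 -0.0004] rv [-0.0004  0.0009 -0.0016] t 26.85 w 0.0485 F [-0.3  0.2 -0.2] g 30.0
t: 27.25
position: [0.6141, -0.0731, 0.3352]
orientation: [[0.152, 0.988, 0.009], [0.988, -0.152, -0.001], [0.0, 0.009, -1.0]]
force: [1.2, 0.0, -0.2]
width: 0.0487
gripper_force: 30.0
r 0.078 0.15 d [ 0.2312 -0.2057  0.0034] rv [ 0.0091  0.0008 -0.2571] t 27.25 w 0.0487 F [ 1.2  0.  -0.2] g 30.0
```

The manual's scale: shifts go in units of 5 mm and turns go in units of 0.1 rad. Converting my numbers, 0.231 m is 46.2, -0.205 m is -41, -0.257 rad is -2.57.

```bash
python3 nudge.py '0.03,5,-5,0,0,0,-1
0.03,12,-11,0,0,0,-2
0.03,19,-17,0,0,0,-2.57
0.03,26,-23,0,0,0,-2.57
0.03,33,-29,0,0,0,-2.57
0.03,40,-35.4,0,0,0,-2.57
0.03,46.2,-41,0,0,0,-2.57
0.03,46.2,-41,0,0,0,-2.57'; python3 nudge.py '0.03,0,0,0,0,0,0
0.03,0,0,0,0,0,0
0.03,0,0,0,0,0,0'; python3 -c "
from h import *
tgt('r',.078,.0426)"
```

```text
t: 28.05
position: [0.4412, 0.1893, 0.3297]
orientation: [[-0.11, 0.994, -0.004], [0.994, 0.11, 0.002], [0.002, -0.004, -1.0]]
force: [0.6, -0.7, -0.1]
width: 0.0484
gripper_force: 30.0
t: 28.35
position: [0.4459, 0.1848, 0.3304]
orientation: [[-0.102, 0.995, -0.0], [0.995, 0.102, -0.0], [-0.0, -0.0, -1.0]]
force: [-0.0, -0.5, -1.1]
width: 0.0489
gripper_force: 30.0
r 0.078 0.0426 d [1.800e-03 1.000e-04 1.078e-01] rv [-0.0001  0.0002 -0.0024] t 28.35 w 0.0489 F [-0.  -0.5 -1.1] g 30.0
```

```bash
python3 nudge.py '0.03,0.36,0,6,0,0,-0.024
0.03,0.36,0,12,0,0,-0.024
0.03,0.36,0,16.8,0,0,-0.024
0.03,0.36,0,19.2,0,0,-0.024
0.03,0.36,0,20.6,0,0,-0.024
0.03,0.36,0,20.6,0,0,-0.024
0.03,0.36,0,20.6,0,0,-0.024
0.03,0.36,0,20.6,0,0,-0.024'; python3 -c "
from h import *
tgt('r',.078,.0426)"
```

```text
t: 29.15
position: [0.4456, 0.1873, 0.2285]
orientation: [[-0.106, 0.994, 0.002], [0.994, 0.106, 0.001], [0.0, 0.002, -1.0]]
force: [-0.5, 0.0, -0.5]
width: 0.0486
gripper_force: 30.0
r 0.078 0.0426 d [-0.0007  0.0001  0.0059] rv [ 0.0019 -0.0004  0.001 ] t 29.15 w 0.0486 F [-0.5  0.  -0.5] g 30.0
```

In the tool's units: 0.005 m is 1, 0.004 m is 0.8, 0.001 rad is 0.01.

```bash
python3 nudge.py '0.03,-0.12,0,0.4,0,0,0.01
0.03,-0.12,0,0.8,0,0,0.01
0.03,-0.12,0,1,0,0,0.01
0.03,-0.12,0,1,0,0,0.01
0.03,-0.12,0,1,0,0,0.01'; python3 -c "
from h import *
tgt('r',.078,.0426)"
```

```text
t: 29.65
position: [0.4451, 0.1868, 0.2227]
orientation: [[-0.105, 0.994, 0.0], [0.994, 0.105, 0.0], [0.0, 0.0, -1.0]]
force: [0.7, 0.2, -0.5]
width: 0.0485
gripper_force: 30.0
r 0.078 0.0426 d [-0.0003  0.0007  0.0001] rv [ 0.     -0.0001  0.0005] t 29.65 w 0.0485 F [ 0.7  0.2 -0.5] g 30.0
```

In the tool's units: 0.0007 m is 0.14.

```bash
python3 nudge.py '0.03,0,0.14,0.14,0,0,0
0.03,0,0.14,0.14,0,0,0
0.03,0,0.14,0.14,0,0,0'; python3 nudge.py '0.055,0,0,0,0,0,0
0.07,0,0,0,0,0,0
0.08,0,0,0,0,0,0
0.08,0,0,0,0,0,0
0.08,0,0,0,0,0,0'; python3 nudge.py '0.08,0,0,-6,0,0,0
0.08,0,0,-14,0,0,0
0.08,0,0,-22,0,0,0
0.092,0,0,-30,0,0,0
0.092,10,-6,-36,0,0,0
0.092,20,-12,-36,0,0,0
0.092,30,-18,-36,0,0,0
0.092,30,-20,-36,0,0,0';python3 -c "
from h import *
cv2.imwrite('pics/s8.png',cv2.resize(robot.get_image('side')[180:350,160:360],None,fx=3,fy=3))
cv2.imwrite('pics/t8.png',cv2.resize(robot.get_image('top')[220:310,125:305],None,fx=4,fy=4))"
```

```text
t: 29.95
position: [0.4456, 0.1868, 0.2222]
orientation: [[-0.105, 0.994, -0.0], [0.994, 0.105, 0.0], [0.0, -0.0, -1.0]]
force: [-2.3, 0.1, 4.9]
width: 0.0489
gripper_force: 30.0
t: 30.45
position: [0.4458, 0.1868, 0.2219]
orientation: [[-0.105, 0.994, 0.0], [0.994, 0.105, 0.0], [0.0, 0.0, -1.0]]
force: [0.6, -0.0, 1.1]
width: 0.0794
gripper_force: 0.0
t: 31.25
position: [0.3293, 0.3273, 0.4025]
orientation: [[-0.106, 0.994, 0.001], [0.994, 0.106, 0.002], [0.002, 0.001, -1.0]]
force: [-0.3, 0.7, 0.0]
width: 0.0919
gripper_force: 0.0
```

View pics/s8.png

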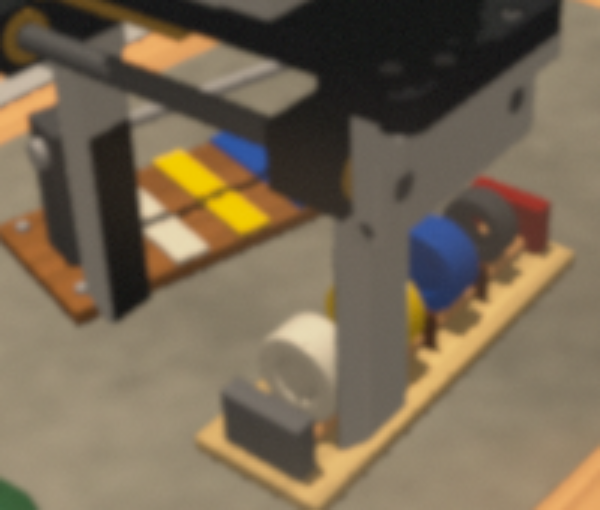

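View pics/t8.png

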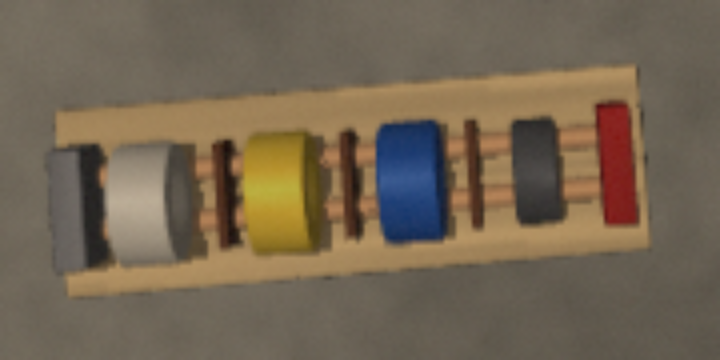

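The top view shows all four upright in their own bays. From the red block (crop 617,163) they are collar (537,170), blue (410,180), yellow (283,192) and white (150,203), and the gripper is clear.

```bash
python3 nudge.py '0.092,0,0,0,0,0,0
0.092,0,0,0,0,0,0
0.092,0,0,0,0,0,0
0.092,0,0,0,0,0,0
0.092,0,0,0,0,0,0'; python3 -c "
from cell import robot
print(robot.hand_in())"
```

```text
t: 31.85
position: [0.3312, 0.3249, 0.4019]
orientation: [[-0.104, 0.995, -0.0], [0.995, 0.104, -0.0], [-0.0, -0.0, -1.0]]
force: [-0.4, 0.2, -0.3]
width: 0.0921
gripper_force: 0.0
the job is handed in; nothing more can be done
None
```

I handed the job in at about 32 s (limit 104 s): counting from the red end, the rack holds the collar, then the blue, yellow and white rings, each upright in its own bay and released in the last pictures; the hand-in call gave no verdict.

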